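# Park the spring plunger and slide the parts tray out

## Robot

A 6-joint arm with a two-finger parallel gripper is mounted at the origin on the work surface. World frame = base frame: x ahead of the robot, y to its left, z up, the work surface at z = 0. Lengths are in m, angles in rad, forces in N, time in s.
With the tool pointing down it reaches from about 0.35 to 0.975 m from the base axis. Payload 4.9 kg.
Tool frame: the origin (TCP) lies on the mounting face of the last link; the fingertips stand 173 mm ahead of it and the grasp point (between the pads) lies 155 mm ahead of it; z points along the fingers, y is the direction in which the jaws open and shut (so a half turn about z gives the same grasp; the last joint's range is limited). The gripper opens to 85 mm and grips with 20 to 120 N. Pads are 22 mm wide; open, the fingers measure 114 mm over their backs; the gripper's body (76 mm by 85 mm) begins 54 mm behind the grasp point. The pads swing forward as they close: fully open they stand 13 mm farther back than shut.
Start: joints at [-1.229, 0.053, 1.613, -0, 1.476, -0.119], TCP at [0.278, -0.56, 0.405] pointing down, gripper open.
Joint ranges: [-3.01, 3.01], [-1.01, 2.22], [0.06, 2.58], [-1.02, 4.17], [0.09, 2.62], [-3.14, 3.14]. Speed limits (rad/s): [2.57, 2.57, 3.14, 3.14, 3.14, 3.14].

## Interface

Orientations are given as a unit quaternion [w, x, y, z].
In Python, from plant import manip gives the robot as it stands.
- The arm moves only by the tool play_rows, never from a script. Its argument "increments" is a list of rows, each an object with "offset": the shift along the tool's x, y, z in mm, a list of three; "twist": the turn about the tool's z in rad; "grip": the opening, from 0 (shut) to 1 (fully open). In form: [{"offset": [dx, dy, dz], "twist": twist, "grip": grip}, ...]. A call has 1 to 5 rows; each row is the pose to reach, as a shift and turn from the pose commanded when the call began, along the tool's axes at that moment; what a row does not reach only later rows make up. A row lasts 1/12 s, in which the tool goes at most 41.7 mm and 7.16 degrees, less where a joint would pass 70% of its speed; a pose out of reach is approached as far as the arm can. A call with a gripper value outside its range is refused whole. The fingers move at their own pace and stop on an object; the grip force is fixed at half the most. Time passes only in rows, so rows that repeat a pose let the fingers close. It gives the time, the measured TCP pose, the force and the opening at its end, in the units of the state.
- manip.state(): the state, without advancing time (a new reading comes with each control period).
- manip.grab_frame(name): name is "scene" or "top" or "wrist"; returns the picture (384x512x3 uint8, blue, green, red); there is no depth.
- manip.get_calibration(name): a dict with "fx", "fy", "cx", "cy" (pixels), "T" (4x4, takes a point from camera to world coordinates). Camera axes: x right, y down, z forward; pixel columns grow to the right and rows downward; lengths in m; the calibration is good to about 2 mm. A picture is of the moment at which its call begins: read the wrist's pose just before it. get_calibration takes no time and is no camera call; for the wrist camera it gives the pose at the moment of the call.
- manip.job_done(): hands the job in, once; it reports no verdict.
Trained networks look in the newest picture that a camera, given by its name, has taken for a name from the list of things; names that differ only in an ending like _2 or _b are one class to them, and where a whole thing is asked for, a point or a joint stands for the part that bears it (a point fixed in the world has none). Each returns a list of dicts, best first, with "p" (0 to 1); they miss things now and then, are a little off and sometimes report something else, mostly with a low value. They report only what shows in the picture. A call takes as long as a camera call.
- manip.boxes_of(query, camera): "xyz" ([x, y, z] in m, in the coordinates of the camera as it stood for that picture, good to about 4 mm: the middle of the surface that is visible of it).
- manip.tip_of(query, camera): "xyz" ([x, y, z] in m, in the coordinates of the camera as it stood for that picture, good to about 4 mm: a listed point, or the origin of a listed thing).
The state is a dict: "time": time; "joint_pos": joint angles; "joint_vel": joint speeds; "joint_efforts": joint torques, N m; "tool_pos": TCP position; "tool_rot": TCP orientation; "contact_force": force on the tool from outside, world axes, zero at the start; "ft_torque": the same for the moment, N m; "gripper_width": opening from 0.0 (shut) to 1.0 (fully open).
Only numpy, scipy, OpenCV 4.12 (cv2) and the standard library are available. Lean on these libraries where they do the work, as an engineer would, in place of code of your own. Each camera call takes 0.05 s, during which the arm holds its last target. There are 200 camera calls.

## Task

The sliding parts tray is locked by the spring plunger with the red bar knob. Pull the knob up, turn it clockwise and let it down into its rest notch so that it stays retracted by itself, without jamming or forcing its cross pin on the collar; then slide the tray by its yellow handle all the way out to its stop. Leave the plunger parked, the bearing in the tray, and everything else on the bench where it is.

Things in the scene. Friction and masses are not known exactly. Their poses are not given: they have to be found in the camera images.
- slide_unit: The slide unit bolted to the bench: grey base plate 150 x 400 x 10 mm with aluminium rails and a blue bracket 56 mm wide whose arm reaches over the carriage, arm top 60 mm above the bench. Origin on the bench exactly under the plunger axis; z up; y is the direction in which the tray slides out; the bracket's column is at +x (to 85 mm).
- knob_top (a point): Centre of the top of the red bar knob, on the plunger axis; 112 mm above the bench when locked, rises with plunger. The bar is 46 mm long (point x; +x is the white-marked end), 14 mm thick (y), 30 mm tall; its underside is 82 mm up when locked, 4 mm over the collar's rim, nothing else is beside it. Grip it across its thickness from above.
- plunger (a joint): Lift of the plunger in m: 0 locked (pin 13 mm into the carriage's hole), at most 0.024. A spring pulls it down with 5 N at 0, rising by 2.5 N per 10 mm, 8 N parked. The cross pin clears the collar's rim at 0.016; seated in the rest notch it reads about 0.012; resting on the rim (not parked) about 0.0155.
- knob (a joint): Turn of the knob in rad, positive clockwise seen from above; 0 = bar along the slide unit's x axis. Limits -0.15 and 2.0; starts near 0. At the locked height the cross pin stands in a wide deep slot of the collar and turns only a few tenths of a rad; above the rim it turns freely with light friction.
- bracket_top (a point): Point on the plunger axis at the foot of the brass collar (54 mm diameter, flat rim 18 mm above this point). The rim has a rest notch centred at a knob turn somewhere between 0.87 and 1.43 rad; it differs each time and is not measured: feel (or see) it. It is 4 mm deep, 7.5 mm wide for the 5 mm pin: the knob drops in only within about 0.07 rad of its centre. Flat rim from 0.5 rad before it to far beyond it.
- cross_pin: Round brass pin, 5 mm diameter, sticking out 24 mm from the plunger axis under the white-marked end of the bar. Origin on the plunger axis at the pin's height (64.5 mm above the bench when locked), x along the pin. It rides on the brass collar; pressing or wedging it there with more than 25 N in all (spring included) damages it.
- handle_top (a point): Centre of the top of the yellow upright handle on the carriage, 74 mm above the bench: 60 mm long (point's x), 14 mm thick (y), 50 mm tall, at y = 155 mm from the plunger axis when the tray is in. The tray ends 27 mm before its near face; its rim is 42 mm above the bench. Grip it across its thickness from above, pull along +y.
- carriage (a joint): Travel of the carriage with the tray in m, 0 = in (locked), 0.090 = out against its stop. Moves along the slide unit's y with about 3 N of friction once the plunger is retracted; locked, it has 2 mm of play.
- tray_floor (a point): Centre of the floor of the black tray on the carriage: 94 x 86 mm outside, walls 3 mm thick and 18 mm high; z up.
- bearing: Steel bearing ring lying loose in the tray, 52 mm diameter, 15 mm high, origin under its centre. It rides along in the tray.
- spare_bearing: Another steel bearing ring, same size, on the bench near the slide unit. Leave alone.
- wrench: Steel wrench, 180 mm, lying on the bench beyond the slide unit, roughly along its rails; origin under its middle. Leave alone.
- screwdriver: Red screwdriver, 200 mm, lying on the bench. Leave alone.
- spray_can: Blue spray can, 60 mm diameter, 170 mm tall. Leave alone.
- screw_jar: Jar, 70 mm diameter, 80 mm tall. Leave alone.
- mug: White mug, 80 mm diameter, 90 mm tall. Leave alone.

How it is judged:
On the way, in this order (a step that is already met when the one before it is completed fails the run):
1. the plunger is parked retracted: seated in its rest notch (value of joint plunger between 0.0095 and 0.0138 m and value of joint knob above 0.6 rad), for 0.3 s.
2. the tray is slid out to its stop with the plunger still parked (all of step 1 and value of joint carriage above 0.086 m), for 0.2 s.
At the end, for the whole second after the job is handed in: The plunger sits in its rest notch (lift 9.5 to 13.8 mm, turned more than 0.6 rad), the carriage is out to within 4 mm of its 90 mm stop, both at rest, and the bearing lies in the tray within 30 mm of its centre, flat on its floor (less than 10 mm above it) (all of step 2 and velocity of joint carriage below 0.01 m/s and velocity of joint plunger between -0.005 and 0.005 m/s and horizontal distance between bearing and tray_floor below 0.03 m and z of bearing in the frame of tray_floor below 0.01 m); the robot touches nothing.
It fails at once if the cross pin is pressed or wedged with more than 25 N (contact force between cross_pin and anything else above 25 N).
It fails at once if the bearing leaves the tray (horizontal distance between bearing and tray_floor above 0.045 m or z of bearing in the frame of tray_floor above 0.03 m).
It fails at once if another thing on the bench is moved by more than 25 mm (distance of any of spare_bearing, wrench, screwdriver, spray_can, screw_jar, mug from where it was at the start of the episode above 0.025 m).
It also fails if it takes over 58 s, if anything falls off the work surface, if the arm or the gripper's body presses on something with over 40 N, if the wrist force passes 120 N, or if a joint passes its speed limit or range.

## Working session

There is one attempt and no reset: what is moved stays moved. The work goes in short steps, Python scripts to look and compute and a tool call to move; the robot and the scene stay as the last step left them, time stands still between calls to the robot, and variables do not carry over. Pictures are saved under pics/ and viewed, about 8 in all and at most 12, crops included, and the job is handed in when it is done.

Besides the shell and the picture viewer there is one more tool, called after "Call:" in YAML: its name, and indented under it one key for each argument. play_rows: Moves the arm, as the interface text tells. Its arguments: {"type":"object","properties":{"increments":{"type":"array"}},"required":["increments"]}

```bash
mkdir -p pics; cat > h.py <<'E'
from plant import manip
import numpy as np, cv2
from scipy.spatial.transform import Rotation as R
def rot(q): return R.from_quat([q[1],q[2],q[3],q[0]]).as_matrix()
def find(names,cam,fn='tip'):
    T=np.array(manip.get_calibration(cam)['T']); out={}
    for n in names:
        r=(manip.tip_of if fn=='tip' else manip.boxes_of)(n,cam)
        for d in r[:2]:
            p=T[:3,:3]@np.array(d['xyz'])+T[:3,3]; print(cam,fn,n,round(d['p'],2),p.round(4))
            out.setdefault(n,p)
    return out
def st():
    s=manip.state(); print('t',round(s['time'],2),'pos',np.round(s['tool_pos'],4),'F',np.round(s['contact_force'],1),'M',np.round(s['ft_torque'],2),'g',round(s['gripper_width'],3)); print('R',rot(s['tool_rot']).round(3).tolist(),'q',np.round(s['joint_pos'],3)); return s
def grab(cam,name):
    im=manip.grab_frame(cam); cv2.imwrite('pics/'+name+'.png',im); return im
E
python3 - <<'E'
from h import *
st()
a=grab('scene','s0');find(['knob_top','bracket_top','handle_top','slide_unit','tray_floor','cross_pin'],'scene')
b=grab('top','t0');find(['knob_top','bracket_top','handle_top','slide_unit','tray_floor','cross_pin','bearing','spray_can','screw_jar','mug','wrench'],'top')
cv2.imwrite('pics/both.png',cv2.resize(np.vstack([a,b]),None,fx=.78,fy=.78))
E
```

```text
t 0.0 pos [ 0.2778 -0.5596  0.4035] F [-0.9  0.4  0.3] M [-0.06 -0.06  0.01] g 0.999
R [[0.896, 0.445, -0.001], [0.445, -0.896, 0.002], [0.0, -0.002, -1.0]] q [-1.229  0.053  1.614 -0.     1.476 -0.119]
scene tip knob_top 0.45 [ 0.5785 -0.134   0.1097]
scene tip bracket_top 0.56 [ 0.5806 -0.1372  0.0596]
scene tip handle_top 0.8 [0.5388 0.0082 0.0755]
scene tip handle_top 0.64 [ 0.5774 -0.1389  0.002 ]
scene tip slide_unit 0.71 [ 0.5779 -0.139  -0.0009]
scene tip tray_floor 0.87 [ 0.5618 -0.0567  0.0322]
scene tip tray_floor 0.22 [ 0.6758  0.4014 -0.0025]
top tip knob_top 0.6 [ 0.5798 -0.1392  0.1136]
top tip bracket_top 0.76 [ 0.5808 -0.1378  0.0606]
top tip handle_top 0.89 [0.5391 0.0108 0.0724]
top tip bearing 0.69 [ 0.563  -0.0651  0.022 ]
top tip spray_can 0.61 [0.5655 0.3976 0.0011]
top tip screw_jar 0.77 [0.6719 0.4007 0.001 ]
top tip mug 0.94 [0.4533 0.3918 0.0037]
top tip wrench 0.8 [ 0.6693 -0.0071 -0.0015]
```

View pics/both.png

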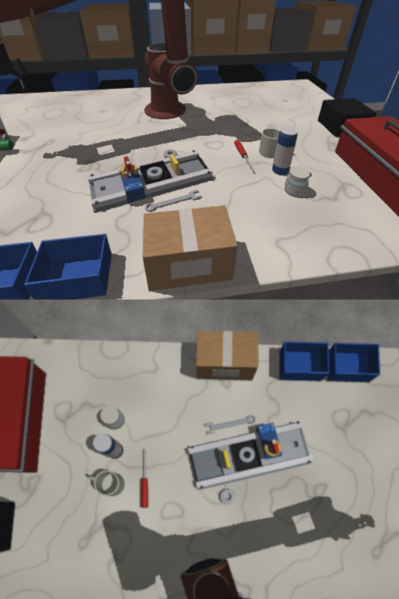

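The top image (lower half) shows the unit with the bracket away from the robot, and the axis estimates from both cameras agree. The slide yaw is about 0.27 rad. I'm moving above the knob.

Call:
play_rows:
  increments:
    - {"offset":[458,-243,0],"twist":0.19,"grip":1}
    - {"offset":[458,-243,0],"twist":0.19,"grip":1}
    - {"offset":[458,-243,0],"twist":0.19,"grip":1}
    - {"offset":[458,-243,0],"twist":0.19,"grip":1}
    - {"offset":[458,-243,0],"twist":0.19,"grip":1}

```text
time: 1.37
tool_pos: [0.4, -0.3889, 0.4049]
tool_rot: [0.0, 0.991, 0.135, 0.0]
contact_force: [-0.7, -0.8, 0.1]
gripper_width: 1.003
```

```bash
python3 - <<'E'
from h import *
s=st();M=rot(s['tool_rot']);print(M.T@(np.array([.58,-.138,.40])-s['tool_pos'])*1000)
E
```

```text
t 1.37 pos [ 0.4    -0.3889  0.4049] F [-0.7 -0.8  0.1] M [-0.02 -0.    0.03] g 1.003
R [[0.964, 0.267, 0.0], [0.267, -0.964, -0.0], [0.0, 0.0, -1.0]] q [-0.905 -0.108  1.77   0.     1.479  0.396]
[ 240.42585395 -193.75610316    4.84065939]
```

Call:
play_rows:
  increments:
    - {"offset":[240,-194,5],"twist":0,"grip":1}
    - {"offset":[240,-194,5],"twist":0,"grip":1}
    - {"offset":[240,-194,5],"twist":0,"grip":1}
    - {"offset":[240,-194,5],"twist":0,"grip":1}
    - {"offset":[240,-194,5],"twist":0,"grip":1}

```text
time: 1.78
tool_pos: [0.5212, -0.219, 0.4016]
tool_rot: [0.0, 0.991, 0.135, 0.0]
contact_force: [0.0, -0.1, 0.6]
gripper_width: 0.999
```

```bash
python3 - <<'E'
from h import *
s=st();M=rot(s['tool_rot']);print(M.T@(np.array([.58,-.138,.40])-s['tool_pos'])*1000)
E
```

```text
t 1.78 pos [ 0.5212 -0.219   0.4016] F [ 0.  -0.1  0.6] M [ 0.03 -0.07 -0.01] g 0.999
R [[0.964, 0.267, 0.001], [0.267, -0.964, -0.0], [0.001, 0.001, -1.0]] q [-0.529 -0.087  1.756 -0.     1.472  0.771]
[ 78.35884115 -62.35015313   1.6305167 ]
```

Call:
play_rows:
  increments:
    - {"offset":[78,-62,2],"twist":0,"grip":1}
    - {"offset":[78,-62,2],"twist":0,"grip":1}
    - {"offset":[78,-62,2],"twist":0,"grip":1}
    - {"offset":[78,-62,2],"twist":0,"grip":1}

```text
time: 2.12
tool_pos: [0.5805, -0.1372, 0.3992]
tool_rot: [-0.0, 0.991, 0.137, 0.0]
contact_force: [0.4, 0.5, 0.2]
gripper_width: 0.998
```

```bash
python3 - <<'E'
from h import *
s=st()
c=manip.get_calibration('wrist');T=np.array(c['T']);print(T.round(3).tolist(),c['fx'],c['cx'])
a=grab('wrist','w1');find(['knob_top','bracket_top','handle_top','slide_unit','cross_pin'],'wrist')
find(['knob_top'],'wrist','box')
cv2.imwrite('pics/w1.png',a)
E
```

```text
t 2.12 pos [ 0.5805 -0.1372  0.3992] F [0.4 0.5 0.2] M [-0.04  0.02 -0.01] g 0.998
R [[0.962, 0.272, 0.0], [0.272, -0.962, 0.001], [0.001, -0.001, -1.0]] q [-3.570e-01 -1.100e-02  1.687e+00  1.000e-03  1.466e+00  9.380e-01]
[[0.273, -0.929, -0.25, 0.643], [-0.962, -0.264, -0.069, -0.12], [-0.002, 0.26, -0.966, 0.368], [0.0, 0.0, 0.0, 1.0]] 294.4345010206286 258.8740117147866
wrist tip knob_top 0.66 [ 0.5784 -0.1399  0.112 ]
wrist tip bracket_top 0.79 [ 0.5798 -0.1372  0.0559]
wrist tip handle_top 0.94 [0.5361 0.0096 0.0748]
wrist tip slide_unit 0.79 [ 0.5801 -0.1386 -0.0048]
wrist tip slide_unit 0.39 [ 0.4178  0.0013 -0.0038]
wrist box knob_top 0.82 [ 0.5809 -0.1404  0.1129]
```

View pics/w1.png

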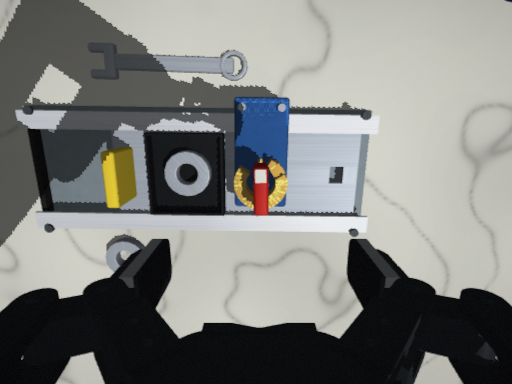

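The wrist picture shows the red bar knob at about (260,188), aligned with the image's vertical axis, and the handle at (118,178). Next I'll refine the yaw and bar centre by colour.

Call:
play_rows:
  increments:
    - {"offset":[0,0,35],"twist":0,"grip":0.7}
    - {"offset":[0,0,70],"twist":0,"grip":0.5}
    - {"offset":[0,0,70],"twist":0,"grip":0.5}

```text
time: 2.72
tool_pos: [0.5762, -0.1405, 0.3216]
tool_rot: [-0.003, 0.991, 0.134, -0.006]
contact_force: [-2.1, -0.5, -2.6]
gripper_width: 0.607
```

```bash
cat >> h.py <<'E'
def bar(im,c,z,lo,hi):
    """min-area rectangle of the largest colour blob, its corners and centre projected onto height z"""
    hsv=cv2.cvtColor(im,cv2.COLOR_BGR2HSV); m=cv2.inRange(hsv,lo,hi)
    k=max(cv2.findContours(m,0,2)[0],key=cv2.contourArea)
    return px2w(cv2.boxPoints(cv2.minAreaRect(k)),c,z), cv2.boundingRect(k)
def px2w(px,c,z):
    T=np.array(c['T']); px=np.atleast_2d(px)
    d=np.c_[(px[:,0]-c['cx'])/c['fx'],(px[:,1]-c['cy'])/c['fy'],np.ones(len(px))]@T[:3,:3].T
    return T[:3,3]+d*((z-T[2,3])/d[:,2])[:,None]
def w2px(P,c):
    T=np.array(c['T']); p=(np.atleast_2d(P)-T[:3,3])@T[:3,:3]
    return np.c_[c['fx']*p[:,0]/p[:,2]+c['cx'],c['fy']*p[:,1]/p[:,2]+c['cy']]
E
python3 - <<'E'
from h import *
s=st();c=manip.get_calibration('wrist')
a=grab('wrist','w2');find(['knob_top','bracket_top','handle_top'],'wrist')
p,b=bar(a,c,.112,(0,150,60),(8,255,255));print(p.round(4).tolist(),b)
u,v=w2px([.579,-.1385,.09],c)[0];print(u,v)
u=int(u);v=int(v);cv2.imwrite('pics/w2c.png',cv2.resize(a[max(0,v-70):v+70,u-80:u+80],None,fx=4,fy=4,interpolation=2))
E
```

```text
t 2.72 pos [ 0.5762 -0.1405  0.3216] F [-2.1 -0.5 -2.6] M [0.   0.09 0.02] g 0.607
R [[0.964, 0.266, -0.012], [0.266, -0.964, 0.005], [-0.011, -0.008, -1.0]] q [-0.364  0.046  1.762 -0.     1.347  0.937]
wrist tip knob_top 0.89 [ 0.5807 -0.1388  0.113 ]
wrist tip bracket_top 0.82 [ 0.5798 -0.1366  0.0608]
wrist tip handle_top 0.65 [0.5397 0.0105 0.0758]
wrist tip handle_top 0.18 [ 0.5576 -0.0577  0.028 ]
[[0.6043, -0.1258, 0.112], [0.6075, -0.1376, 0.112], [0.5607, -0.1511, 0.112], [0.5571, -0.1384, 0.112]] (250, 169, 21, 74)
259.2452785140689 201.64739313435044
```

View pics/w2c.png

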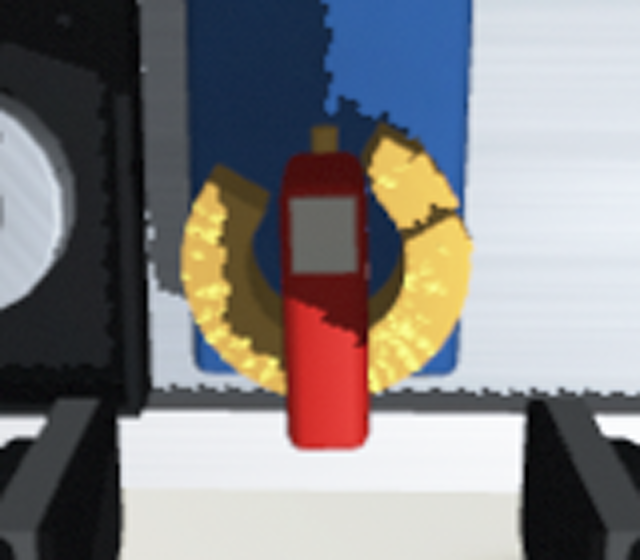

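The crop shows a narrow dark wall at the collar's right upper side, about (405,235)–(460,212), which must be the far wall of the rest notch. The wide slot edge is near (378,160). I'll convert these to knob angles.

```bash
python3 - <<'E'
from h import *
c=manip.get_calibration('wrist')
a=cv2.imread('pics/w2.png')
p,b=bar(a,c,.112,(0,150,60),(8,255,255));e=p[1]-p[2];print('bar yaw',np.arctan2(e[1],e[0]),p.mean(0))
A=np.array([.5803,-.1383]);yaw=.271
def ang(q,z):
    w=px2w(np.array(q)/4+[179,131],c,z)[:,:2]-A
    print(z,(yaw-np.arctan2(w[:,1],w[:,0])).round(3),np.hypot(*w.T).round(4))
ang([[408,240],[435,225],[460,212]],.078)   # wall top edge (lower line border)
ang([[400,230],[430,215],[455,206]],.074)   # wall bottom edge
ang([[370,165],[378,140]],.078)
ang([[182,250],[472,250]],.078)
# overlay: predicted notch for several centres
im=cv2.resize(a[131:271,179:339],None,fx=5,fy=5,interpolation=2)
for z,col in((.078,(0,0,255)),(.074,(255,0,0))):
  for r in(.013,.027):
    t=np.linspace(0,6.28,80);P=np.c_[A[0]+r*np.cos(t),A[1]+r*np.sin(t),0*t+z]
    q=((w2px(P,c)-[179,131]+.5)*5).astype(int);
    if z==.078: cv2.polylines(im,[q],1,col,1)
for k in(.9,1.0,1.1,1.2,1.3,1.4):
    t=yaw-k;P=[[A[0]+.028*np.cos(t),A[1]+.028*np.sin(t),.078],[A[0]+.034*np.cos(t),A[1]+.034*np.sin(t),.078]]
    q=((w2px(P,c)-[179,131]+.5)*5).astype(int);cv2.line(im,q[0].tolist(),q[1].tolist(),(0,0,255),1);cv2.putText(im,str(k),q[1].tolist(),0,.4,(0,0,255),1)
cv2.imwrite('pics/ov.png',im)
E
```

```text
bar yaw 0.2800638983161803 [ 0.58579775 -0.14089955  0.112     ]
0.078 [1.25  1.206 1.184] [0.0217 0.0276 0.033 ]
0.074 [1.183 1.161 1.17 ] [0.0208 0.0274 0.0326]
0.078 [0.538 0.498] [0.0253 0.0303]
0.078 [-1.369  1.427] [0.0242 0.0335]
```

View pics/ov.png

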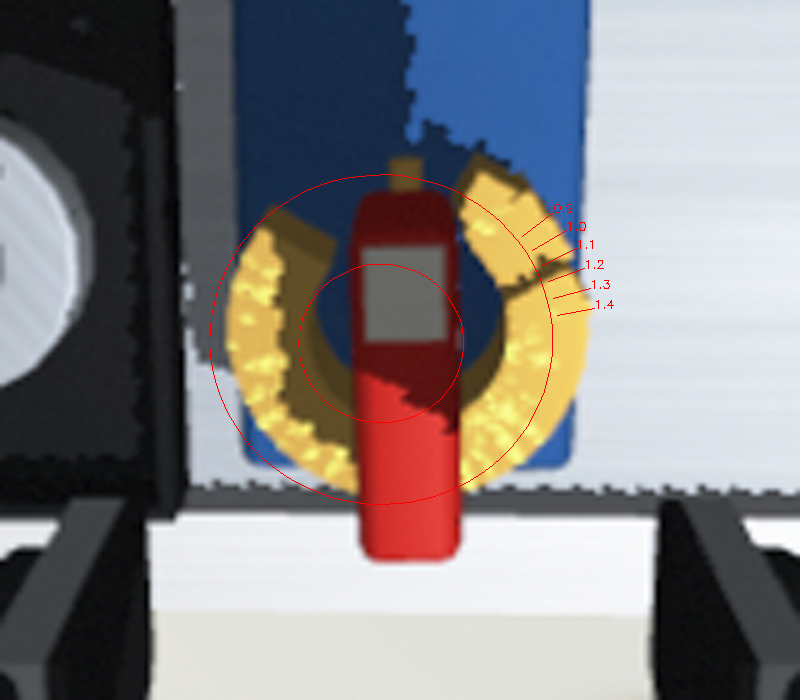

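The notch centre comes out at about 1.12 ± 0.05 rad, using the collar's own outline in the image because the arm was still moving when the frame was taken. I'll take a settled frame to get the axis accurately.

```bash
python3 - <<'E'
from h import *
s=st();c=manip.get_calibration('wrist')
a=grab('wrist','w3');k=find(['knob_top','bracket_top','handle_top'],'wrist')
hsv=cv2.cvtColor(a,cv2.COLOR_BGR2HSV)
m=cv2.inRange(hsv,(0,150,60),(8,255,255));n=max(cv2.findContours(m,0,2)[0],key=cv2.contourArea)
x,y,w,h=cv2.boundingRect(n);print(x,y,w,h,'bottom-edge mid at z.112',px2w([x+w/2,y+h],c,.112).round(4),'left/right low',px2w([[x,y+h-8],[x+w,y+h-8]],c,.112).round(4).tolist())
r,_=bar(a,c,.112,(0,150,60),(8,255,255));e=r[1]-r[2];print('yaw',np.arctan2(e[1],e[0])%np.pi)
# collar: brass pixels outline vs projected circle, best centre
br=cv2.inRange(hsv,(17,110,90),(30,255,255));br[:, :int(x-40)]=0;br[:,x+w+40:]=0
t=np.linspace(0,2*np.pi,200)
ys,xs=np.nonzero(br);W=px2w(np.c_[xs,ys],c,.078)[:,:2];hl=cv2.convexHull(W.astype(np.float32))[:,0]
print(len(xs),'enclosing',cv2.minEnclosingCircle(W.astype(np.float32)))
E
```

```text
t 2.92 pos [ 0.5795 -0.141   0.3318] F [-0.2 -0.5  0.6] M [0.01 0.05 0.02] g 0.497
R [[0.964, 0.267, 0.003], [0.267, -0.964, -0.001], [0.003, 0.002, -1.0]] q [-0.363  0.04   1.75  -0.     1.348  0.937]
wrist tip knob_top 0.67 [ 0.5777 -0.1378  0.1146]
wrist tip bracket_top 0.64 [ 0.5791 -0.1369  0.1133]
wrist tip bracket_top 0.63 [ 0.5789 -0.138   0.0576]
wrist tip handle_top 0.86 [0.5364 0.0138 0.073 ]
245 175 21 69 bottom-edge mid at z.112 [[ 0.5588 -0.1452  0.112 ]] left/right low [[0.5626, -0.1366, 0.112], [0.5665, -0.1506, 0.112]]
yaw 0.27568970058993936
1607 enclosing ((0.5794841647148132, -0.13932448625564575), 0.027584396302700043)
```

Call:
play_rows:
  increments:
    - {"offset":[1,-2,30],"twist":0,"grip":0.5}
    - {"offset":[1,-2,55],"twist":0,"grip":0.5}
    - {"offset":[1,-2,71],"twist":0,"grip":0.5}
    - {"offset":[1,-2,71],"twist":0,"grip":0.5}
    - {"offset":[1,-2,71],"twist":0,"grip":0.5}

```text
time: 3.53
tool_pos: [0.5794, -0.1381, 0.2583]
tool_rot: [-0.0, 0.991, 0.135, -0.0]
contact_force: [0.6, -1.0, 1.5]
gripper_width: 0.501
```

```bash
python3 - <<'E'
from h import *
s=st()
for i in range(3): manip.get_calibration('wrist')
a=grab('wrist','w4');st()
c=manip.get_calibration('wrist')
print(w2px([[.580,-.139,.112],[.580,-.139,.078]],c))
E
```

```text
t 3.53 pos [ 0.5794 -0.1381  0.2583] F [ 0.6 -1.   1.5] M [-0.01  0.03 -0.02] g 0.501
R [[0.964, 0.268, -0.001], [0.268, -0.964, 0.0], [-0.001, -0.001, -1.0]] q [-0.359  0.117  1.8   -0.     1.225  0.941]
t 3.58 pos [ 0.5799 -0.1383  0.2598] F [-0.1  0.9  0.1] M [-0.03 -0.01  0.06] g 0.5
R [[0.964, 0.268, 0.002], [0.268, -0.964, -0.001], [0.002, 0.001, -1.0]] q [-0.359  0.116  1.798  0.     1.225  0.941]
[[258.96524769 268.53624795]
 [258.95076792 237.65086596]]
```

View pics/w4.png

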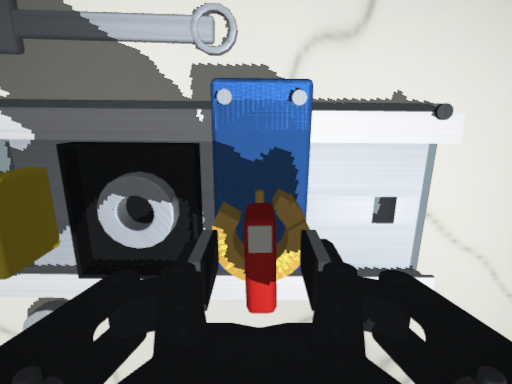

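The bar (x about 260) is centred between the jaws. Now I'll grip.

Call:
play_rows:
  increments:
    - {"offset":[0,0,0],"twist":0,"grip":0}
    - {"offset":[0,0,0],"twist":0,"grip":0}
    - {"offset":[0,0,0],"twist":0,"grip":0}
    - {"offset":[0,0,0],"twist":0,"grip":0}
    - {"offset":[0,0,0],"twist":0,"grip":0}

```text
time: 4.0
tool_pos: [0.5802, -0.1383, 0.2606]
tool_rot: [0.0, 0.991, 0.135, 0.001]
contact_force: [-1.5, 1.6, 6.5]
gripper_width: 0.153
```

Call:
play_rows:
  increments:
    - {"offset":[0,0,-2],"twist":0,"grip":0}
    - {"offset":[0,0,-4],"twist":0,"grip":0}
    - {"offset":[0,0,-4],"twist":0,"grip":0}

```text
time: 4.25
tool_pos: [0.5798, -0.1382, 0.2621]
tool_rot: [0.0, 0.991, 0.135, 0.001]
contact_force: [4.8, 0.1, -6.6]
gripper_width: 0.148
```

Call:
play_rows:
  increments:
    - {"offset":[0,0,-4],"twist":0,"grip":0}
    - {"offset":[0,0,-8],"twist":0,"grip":0}
    - {"offset":[0,0,-12],"twist":0,"grip":0}
    - {"offset":[0,0,-15.5],"twist":0,"grip":0}
    - {"offset":[0,0,-15.5],"twist":0,"grip":0}

```text
time: 4.67
tool_pos: [0.5797, -0.1382, 0.277]
tool_rot: [0.0, 0.991, 0.135, 0.001]
contact_force: [7.6, -1.6, -10.5]
gripper_width: 0.149
```

Call:
play_rows:
  increments:
    - {"offset":[0,0,0],"twist":0,"grip":0}
    - {"offset":[0,0,0],"twist":0,"grip":0}

```text
time: 4.83
tool_pos: [0.5796, -0.1382, 0.2762]
tool_rot: [0.0, 0.991, 0.135, 0.001]
contact_force: [8.1, -0.8, -10.7]
gripper_width: 0.15
```

Call:
play_rows:
  increments:
    - {"offset":[1,0,-2],"twist":0,"grip":0}
    - {"offset":[2,0,-3],"twist":0,"grip":0}
    - {"offset":[2,0,-3],"twist":0,"grip":0}
    - {"offset":[2,0,-3],"twist":0,"grip":0}

```text
time: 5.17
tool_pos: [0.5808, -0.1379, 0.279]
tool_rot: [0.0, 0.991, 0.135, -0.001]
contact_force: [2.8, -4.4, -10.8]
gripper_width: 0.15
```

```bash
python3 - <<'E'
from h import *
st();a=grab('scene','s5');find(['knob_top'],'scene');b=grab('wrist','w5');find(['knob_top','cross_pin'],'wrist');c=manip.get_calibration('wrist')
print(find(['knob_top'],'wrist','box'))
E
```

```text
t 5.17 pos [ 0.5808 -0.1379  0.279 ] F [  2.8  -4.4 -10.8] M [-0.74 -0.81 -0.01] g 0.15
R [[0.964, 0.267, -0.002], [0.267, -0.964, -0.001], [-0.002, 0.0, -1.0]] q [-3.580e-01  9.600e-02  1.785e+00 -1.000e-03  1.262e+00  9.430e-01]
scene tip knob_top 0.58 [ 0.5818 -0.1366  0.1282]
wrist tip knob_top 0.6 [ 0.5787 -0.139   0.1321]
wrist box knob_top 0.77 [ 0.5893 -0.1365  0.1305]
{'knob_top': array([ 0.58925574, -0.13650906,  0.13046541])}
```

Call:
play_rows:
  increments:
    - {"offset":[0,1,-1],"twist":0.1,"grip":0}
    - {"offset":[0,1,-1],"twist":0.2,"grip":0}
    - {"offset":[0,1,-1],"twist":0.3,"grip":0}
    - {"offset":[0,1,-1],"twist":0.4,"grip":0}
    - {"offset":[0,1,-1],"twist":0.4,"grip":0}

```text
time: 5.88
tool_pos: [0.581, -0.1386, 0.2803]
tool_rot: [-0.0, 0.998, -0.065, -0.001]
contact_force: [2.1, -3.1, -10.9]
gripper_width: 0.151
```

```bash
python3 - <<'E'
from h import *
st()
E
```

```text
t 5.88 pos [ 0.581  -0.1386  0.2803] F [  2.1  -3.1 -10.9] M [-0.66 -0.53  0.  ] g 0.151
R [[0.991, -0.13, -0.002], [-0.13, -0.991, 0.0], [-0.002, 0.0, -1.0]] q [-3.590e-01  9.600e-02  1.783e+00 -1.000e-03  1.265e+00  1.343e+00]
```

Call:
play_rows:
  increments:
    - {"offset":[0,0,0],"twist":0.12,"grip":0}
    - {"offset":[0,0,0],"twist":0.24,"grip":0}
    - {"offset":[0,0,0],"twist":0.36,"grip":0}
    - {"offset":[0,0,0],"twist":0.48,"grip":0}
    - {"offset":[0,0,0],"twist":0.6,"grip":0}

```text
time: 6.3
tool_pos: [0.5809, -0.1389, 0.2806]
tool_rot: [0.001, 0.934, -0.358, -0.001]
contact_force: [0.8, -4.3, -11.6]
gripper_width: 0.151
```

Call:
play_rows:
  increments:
    - {"offset":[0,0,0],"twist":0.11,"grip":0}
    - {"offset":[0,0,0],"twist":0.11,"grip":0}
    - {"offset":[0,0,0],"twist":0.11,"grip":0}

```text
time: 6.55
tool_pos: [0.5809, -0.139, 0.2806]
tool_rot: [0.001, 0.914, -0.406, -0.001]
contact_force: [0.6, -5.2, -10.5]
gripper_width: 0.152
```

```bash
python3 - <<'E'
from h import *
s=st();M=rot(s['tool_rot']);print('turn',.272-np.arctan2(M[1,0],M[0,0]))
b=grab('wrist','w6');cv2.imwrite('pics/w6c.png',cv2.resize(b[150:330,160:360],None,fx=3.5,fy=3.3,interpolation=2)) 
E
```

```text
t 6.55 pos [ 0.5809 -0.139   0.2806] F [  0.6  -5.2 -10.5] M [-1.01 -0.33  0.01] g 0.152
R [[0.67, -0.742, -0.003], [-0.742, -0.67, -0.001], [-0.001, 0.003, -1.0]] q [-3.590e-01  9.500e-02  1.783e+00 -2.000e-03  1.266e+00  2.049e+00]
turn 1.1083065167397346
```

View pics/w6c.png

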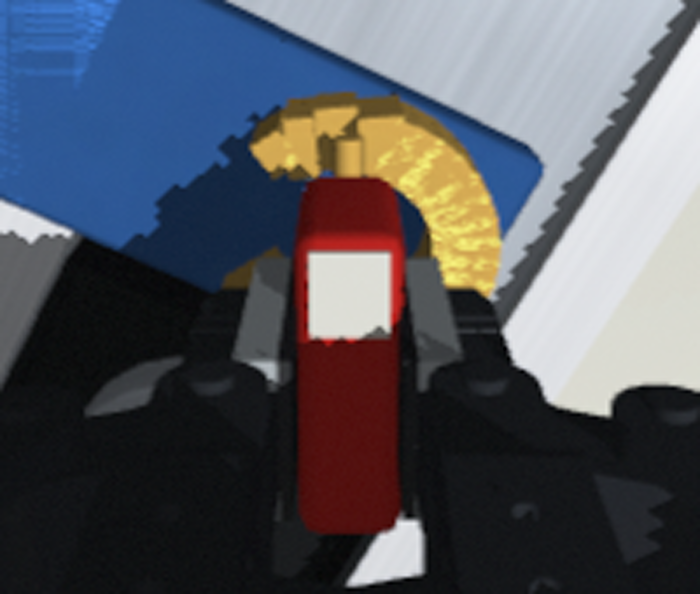

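The pin end (about x=349) is just over the notch, which seems to span roughly x=318–357, so the pin is slightly clockwise of centre. I'll enlarge that area.

```bash
python3 - <<'E'
from h import *
b=cv2.imread('pics/w6.png');c=b[172:212,225:305];c=cv2.convertScaleAbs(c,alpha=1.3,beta=10);cv2.imwrite('pics/w6d.png',cv2.resize(c,None,fx=10,fy=10,interpolation=cv2.INTER_NEAREST))
E
```

```text
(no output)
```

View pics/w6d.png

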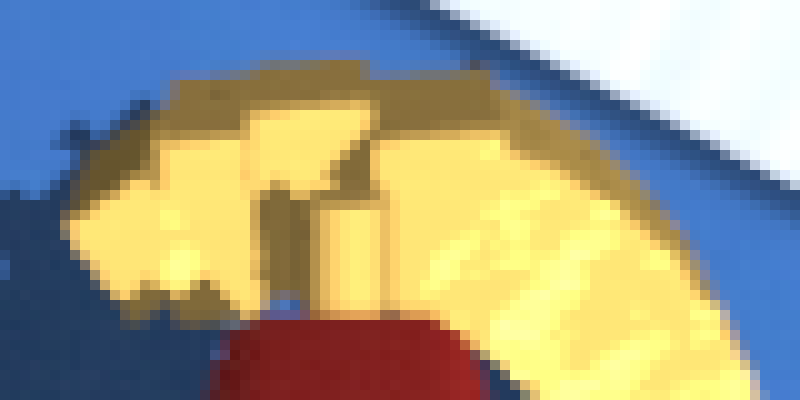

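The close-up shows the notch floor at x=245–375 (centre about 310) and the pin at about 349. The pin is 2–2.5 mm past the notch, so I'll turn back 0.09 rad and then lower gently.

Call:
play_rows:
  increments:
    - {"offset":[0,0,0],"twist":-0.09,"grip":0}
    - {"offset":[0,0,0],"twist":-0.09,"grip":0}
    - {"offset":[0,0,2],"twist":-0.09,"grip":0}
    - {"offset":[0,0,4],"twist":-0.09,"grip":0}
    - {"offset":[0,0,4],"twist":-0.09,"grip":0}

```text
time: 7.02
tool_pos: [0.581, -0.1389, 0.2767]
tool_rot: [0.001, 0.931, -0.366, -0.001]
contact_force: [-1.0, -5.0, -9.6]
gripper_width: 0.156
```

Call:
play_rows:
  increments:
    - {"offset":[0,0,1.5],"twist":0,"grip":0}
    - {"offset":[0,0,1.5],"twist":0,"grip":0}
    - {"offset":[0,0,1.5],"twist":0,"grip":0}

```text
time: 7.27
tool_pos: [0.581, -0.139, 0.2756]
tool_rot: [0.001, 0.931, -0.366, -0.001]
contact_force: [-1.6, -5.4, -9.8]
gripper_width: 0.147
```

Call:
play_rows:
  increments:
    - {"offset":[0,0,1.5],"twist":0,"grip":0}
    - {"offset":[0,0,1.5],"twist":0,"grip":0}
    - {"offset":[0,0,1.5],"twist":0,"grip":0}

```text
time: 7.52
tool_pos: [0.581, -0.139, 0.2741]
tool_rot: [0.001, 0.931, -0.366, -0.001]
contact_force: [-2.3, -5.7, -9.2]
gripper_width: 0.153
```

Call:
play_rows:
  increments:
    - {"offset":[0,0,1],"twist":0,"grip":0}
    - {"offset":[0,0,1],"twist":0,"grip":0}
    - {"offset":[0,0,1],"twist":0,"grip":0}

```text
time: 7.77
tool_pos: [0.581, -0.139, 0.2732]
tool_rot: [0.001, 0.931, -0.366, -0.001]
contact_force: [-1.2, -5.0, -9.6]
gripper_width: 0.152
```

Call:
play_rows:
  increments:
    - {"offset":[0,0,1],"twist":0,"grip":0}
    - {"offset":[0,0,1],"twist":0,"grip":0}
    - {"offset":[0,0,1],"twist":0,"grip":0}

```text
time: 8.02
tool_pos: [0.581, -0.1389, 0.2726]
tool_rot: [0.001, 0.931, -0.366, -0.001]
contact_force: [-1.6, -6.5, -7.3]
gripper_width: 0.151
```

Call:
play_rows:
  increments:
    - {"offset":[0,0,1],"twist":0,"grip":0}
    - {"offset":[0,0,1],"twist":0,"grip":0}
    - {"offset":[0,0,1],"twist":0,"grip":0}

```text
time: 8.27
tool_pos: [0.5811, -0.139, 0.2725]
tool_rot: [0.001, 0.931, -0.366, -0.001]
contact_force: [-3.9, -4.7, -4.5]
gripper_width: 0.149
```

The knob stopped at a lift of about 12 mm and the load is coming off, so it looks seated. I'll relieve the rest and then open.

Call:
play_rows:
  increments:
    - {"offset":[0,1,1],"twist":0,"grip":0}
    - {"offset":[0,1.5,1.5],"twist":0,"grip":0}
    - {"offset":[0,1.5,1.5],"twist":0,"grip":0}

```text
time: 8.52
tool_pos: [0.5807, -0.1395, 0.2722]
tool_rot: [-0.0, 0.931, -0.366, -0.0]
contact_force: [-4.9, 0.1, 3.6]
gripper_width: 0.153
```

Call:
play_rows:
  increments:
    - {"offset":[0,0,0],"twist":0,"grip":0.5}
    - {"offset":[0,0,0],"twist":0,"grip":0.5}
    - {"offset":[0,0,0],"twist":0,"grip":0.5}
    - {"offset":[0,0,0],"twist":0,"grip":0.5}

```text
time: 8.85
tool_pos: [0.581, -0.1396, 0.2711]
tool_rot: [-0.0, 0.931, -0.366, 0.001]
contact_force: [-0.8, 0.4, -0.4]
gripper_width: 0.5
```

Call:
play_rows:
  increments:
    - {"offset":[0,0,-30],"twist":0,"grip":0.5}
    - {"offset":[0,0,-65],"twist":0,"grip":0.5}
    - {"offset":[0,0,-65],"twist":0,"grip":0.5}
    - {"offset":[0,0,-65],"twist":0,"grip":0.5}

```text
time: 9.18
tool_pos: [0.5816, -0.14, 0.3391]
tool_rot: [-0.0, 0.931, -0.366, 0.003]
contact_force: [0.0, 0.0, -0.1]
gripper_width: 0.497
```

```bash
python3 - <<'E'
from h import *
st()
b=grab('wrist','w7');find(['knob_top','handle_top','cross_pin','tray_floor','bearing'],'wrist');cv2.imwrite('pics/w7c.png',cv2.resize(b[100:290,150:370],None,fx=3.6,fy=3.1,interpolation=2)) 
E
```

```text
t 9.18 pos [ 0.5816 -0.14    0.3391] F [ 0.   0.  -0.1] M [-0.01  0.04  0.07] g 0.497
R [[0.732, -0.681, 0.007], [-0.681, -0.732, -0.002], [0.006, -0.003, -1.0]] q [-0.361  0.037  1.741  0.     1.357  1.959]
wrist tip knob_top 0.84 [ 0.5793 -0.1382  0.1235]
wrist tip tray_floor 0.96 [ 0.5573 -0.0615  0.0225]
wrist tip bearing 0.85 [ 0.5564 -0.0579  0.0219]
```

View pics/w7c.png

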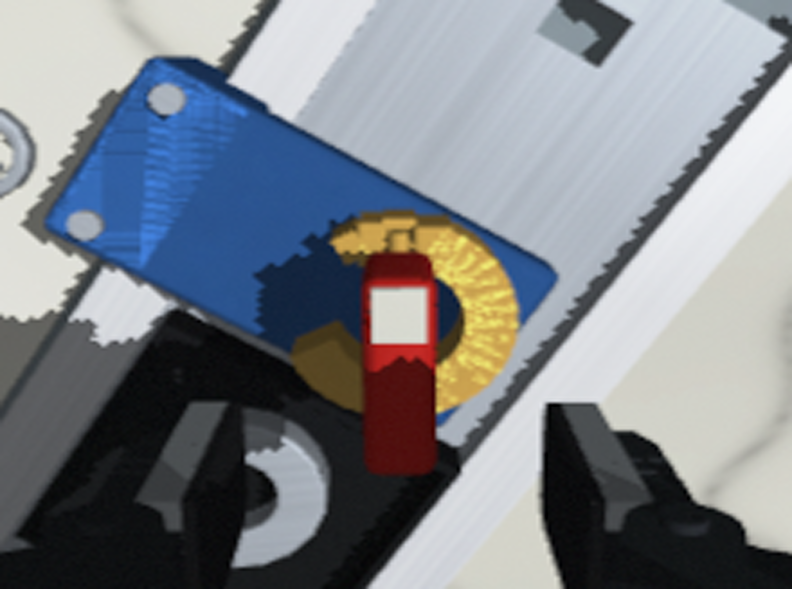

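The plunger is parked: the pin sits in the notch (crop about (400,240)), and knob_top at z=0.1235 means a lift of about 11.5 mm. Next is the handle.

Call:
play_rows:
  increments:
    - {"offset":[-133,-81,0],"twist":-1.02,"grip":0.45}
    - {"offset":[-133,-81,0],"twist":-1.02,"grip":0.45}
    - {"offset":[-133,-81,0],"twist":-1.02,"grip":0.45}
    - {"offset":[-133,-81,0],"twist":-1.02,"grip":0.45}
    - {"offset":[-133,-81,0],"twist":-1.02,"grip":0.45}

```text
time: 9.9
tool_pos: [0.5366, 0.0144, 0.334]
tool_rot: [-0.001, 0.998, -0.057, -0.001]
contact_force: [0.0, 0.4, 0.0]
gripper_width: 0.45
```

```bash
python3 - <<'E'
from h import *
s=st();M=rot(s['tool_rot']);print('need twist',np.arctan2(M[1,0],M[0,0])-.271,M.T@(np.array([.5384,.0103,.31])-s['tool_pos'])*1000)
E
```

```text
t 9.9 pos [0.5366 0.0144 0.334 ] F [0.  0.4 0. ] M [ 0.04  0.01 -0.05] g 0.45
R [[0.994, -0.113, -0.003], [-0.113, -0.994, 0.002], [-0.003, -0.002, -1.0]] q [-0.112 -0.104  1.887  0.002  1.362  1.571]
need twist -0.3841612025029123 [ 2.31362376  3.894249   23.98102724]
```

Call:
play_rows:
  increments:
    - {"offset":[2,3,10],"twist":-0.12,"grip":0.45}
    - {"offset":[2,3,20],"twist":-0.24,"grip":0.45}
    - {"offset":[2,3,24],"twist":-0.384,"grip":0.45}
    - {"offset":[2,3,24],"twist":-0.384,"grip":0.45}
    - {"offset":[2,3,24],"twist":-0.384,"grip":0.45}

```text
time: 10.32
tool_pos: [0.5397, 0.007, 0.3104]
tool_rot: [-0.0, 0.992, 0.129, -0.001]
contact_force: [0.0, -1.0, 1.5]
gripper_width: 0.449
```

```bash
python3 - <<'E'
from h import *
b=grab('wrist','w8');c=manip.get_calibration('wrist');s=st()
h=find(['handle_top'],'wrist')
p,bb=bar(b,c,.074,(22,130,60),(34,255,255));print(p.round(4).tolist(),bb)
M=rot(s['tool_rot'])
for t in([.5384,.0103,.219],):print(M.T@(np.array(t)-s['tool_pos'])*1000)
cv2.imwrite('pics/w8.png',b)
E
```

```text
t 10.37 pos [0.5399 0.0069 0.311 ] F [ 0.4 -0.7  0.4] M [-0.   -0.04  0.01] g 0.444
R [[0.967, 0.254, -0.001], [0.254, -0.967, 0.0], [-0.001, -0.0, -1.0]] q [-0.125 -0.073  1.899  0.     1.317  1.189]
wrist tip handle_top 0.84 [0.5369 0.012  0.0754]
[[0.5726, 0.0259, 0.074], [0.576, 0.0139, 0.074], [0.5137, -0.0036, 0.074], [0.5101, 0.0094, 0.074]] (245, 157, 19, 86)
[-0.55848166 -3.63661941 92.0372216 ]
```

View pics/w8.png

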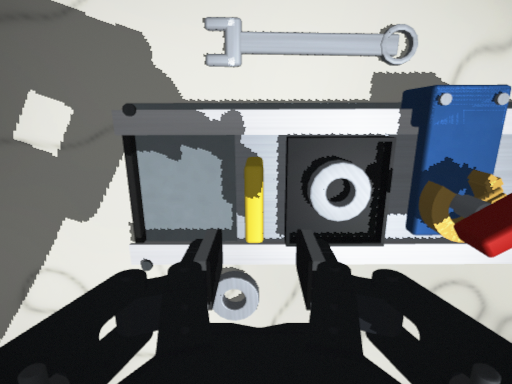

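The handle (x about 254) is about 4 mm left of the jaw middle, which agrees with the computed correction. Descending and gripping.

Call:
play_rows:
  increments:
    - {"offset":[1,-4,35],"twist":-0.015,"grip":0.42}
    - {"offset":[1,-4,65],"twist":-0.015,"grip":0.42}
    - {"offset":[1,-4,91],"twist":-0.015,"grip":0.42}
    - {"offset":[1,-4,91],"twist":-0.015,"grip":0.42}
    - {"offset":[1,-4,91],"twist":-0.015,"grip":0.42}

```text
time: 10.83
tool_pos: [0.5394, 0.0111, 0.2194]
tool_rot: [-0.0, 0.991, 0.136, -0.001]
contact_force: [0.3, -0.0, 0.0]
gripper_width: 0.418
```

Call:
play_rows:
  increments:
    - {"offset":[0,0,0],"twist":0,"grip":0}
    - {"offset":[0,0,0],"twist":0,"grip":0}
    - {"offset":[0,0,0],"twist":0,"grip":0}
    - {"offset":[0,0,0],"twist":0,"grip":0}
    - {"offset":[0,0,0],"twist":0,"grip":0}

```text
time: 11.25
tool_pos: [0.541, 0.0114, 0.2232]
tool_rot: [-0.0, 0.991, 0.136, 0.002]
contact_force: [-2.1, 4.5, 6.6]
gripper_width: 0.155
```

Call:
play_rows:
  increments:
    - {"offset":[0,-2,-2],"twist":0,"grip":0}
    - {"offset":[0,-5,-3],"twist":0,"grip":0}
    - {"offset":[0,-9,-3],"twist":0,"grip":0}
    - {"offset":[0,-14,-3],"twist":0,"grip":0}
    - {"offset":[0,-19,-3],"twist":0,"grip":0}

```text
time: 11.67
tool_pos: [0.5357, 0.0292, 0.2233]
tool_rot: [0.001, 0.991, 0.136, 0.003]
contact_force: [10.8, -0.4, -12.6]
gripper_width: 0.149
```

Call:
play_rows:
  increments:
    - {"offset":[0,-5,0],"twist":0,"grip":0}
    - {"offset":[0,-10,0],"twist":0,"grip":0}
    - {"offset":[0,-15,0],"twist":0,"grip":0}
    - {"offset":[0,-20,0],"twist":0,"grip":0}
    - {"offset":[0,-25,0],"twist":0,"grip":0}

```text
time: 12.08
tool_pos: [0.5291, 0.0533, 0.2233]
tool_rot: [0.001, 0.991, 0.136, 0.004]
contact_force: [12.4, -0.1, -13.9]
gripper_width: 0.152
```

Call:
play_rows:
  increments:
    - {"offset":[1,-5,1],"twist":0,"grip":0}
    - {"offset":[2,-10,2],"twist":0,"grip":0}
    - {"offset":[3,-15,3],"twist":0,"grip":0}
    - {"offset":[3,-20,3],"twist":0,"grip":0}
    - {"offset":[3,-25,3],"twist":0,"grip":0}

```text
time: 12.5
tool_pos: [0.5244, 0.0777, 0.2231]
tool_rot: [0.002, 0.991, 0.137, -0.001]
contact_force: [-9.2, -6.0, 13.2]
gripper_width: 0.149
```

Call:
play_rows:
  increments:
    - {"offset":[0,-5,0],"twist":0,"grip":0}
    - {"offset":[0,-10,0],"twist":0,"grip":0}
    - {"offset":[0,-14,0],"twist":0,"grip":0}
    - {"offset":[0,-18,0],"twist":0,"grip":0}
    - {"offset":[0,-22,0],"twist":0,"grip":0}

```text
time: 12.92
tool_pos: [0.5185, 0.099, 0.2231]
tool_rot: [0.001, 0.991, 0.137, -0.0]
contact_force: [-8.4, -5.6, 10.9]
gripper_width: 0.151
```

Call:
play_rows:
  increments:
    - {"offset":[0,-3,0],"twist":0,"grip":0}
    - {"offset":[0,-3,0],"twist":0,"grip":0}
    - {"offset":[0,-3,0],"twist":0,"grip":0}

```text
time: 13.17
tool_pos: [0.5182, 0.1001, 0.2231]
tool_rot: [0.004, 0.991, 0.137, 0.0]
contact_force: [-5.5, -15.0, 11.4]
gripper_width: 0.151
```

Travel is about 91.5 mm and the force is building against the stop. I'll relax, release and retreat.

Call:
play_rows:
  increments:
    - {"offset":[-1,2,-2],"twist":0,"grip":0}
    - {"offset":[-1,2,-2],"twist":0,"grip":0}
    - {"offset":[-1,2,-2],"twist":0,"grip":0.42}
    - {"offset":[-1,2,-2],"twist":0,"grip":0.42}
    - {"offset":[-1,2,-2],"twist":0,"grip":0.42}

```text
time: 13.58
tool_pos: [0.5169, 0.1003, 0.2228]
tool_rot: [0.0, 0.991, 0.137, 0.0]
contact_force: [0.8, -0.2, 0.3]
gripper_width: 0.418
```

Call:
play_rows:
  increments:
    - {"offset":[0,0,0],"twist":0,"grip":0.42}
    - {"offset":[0,0,-30],"twist":0,"grip":0.42}
    - {"offset":[0,0,-70],"twist":0,"grip":0.42}
    - {"offset":[0,0,-110],"twist":0,"grip":0.42}
    - {"offset":[0,0,-130],"twist":0,"grip":0.42}

```text
time: 14.0
tool_pos: [0.5177, 0.1005, 0.3581]
tool_rot: [0.0, 0.991, 0.137, 0.004]
contact_force: [1.7, -0.0, 1.5]
gripper_width: 0.421
```

```bash
python3 - <<'E'
from h import *
st();b=grab('wrist','w9');h=find(['handle_top','tray_floor','bearing','knob_top'],'wrist')
grab('top','t9');h2=find(['handle_top','tray_floor','bearing','knob_top','bracket_top'],'top')
u=np.array([-.268,.963])
for d in(h,h2):
  if 'handle_top' in d: print('carriage',(d['handle_top'][:2]-[.580,-.139])@u-.155)
E
```

```text
t 14.0 pos [0.5177 0.1005 0.3581] F [ 1.7 -0.   1.5] M [-0.03 -0.02 -0.04] g 0.421
R [[0.962, 0.272, 0.007], [0.272, -0.962, 0.0], [0.007, 0.002, -1.0]] q [ 0.051 -0.151  1.889 -0.     1.397  1.346]
wrist tip handle_top 0.76 [0.5166 0.1019 0.0764]
wrist tip tray_floor 0.89 [0.5371 0.0259 0.0287]
wrist tip bearing 0.58 [0.5381 0.0279 0.0301]
wrist tip bearing 0.23 [0.5371 0.0263 0.0289]
top tip handle_top 0.56 [0.5158 0.0959 0.0733]
top tip tray_floor 0.75 [0.5384 0.0301 0.0262]
top tip knob_top 0.45 [ 0.5792 -0.1392  0.1233]
top tip bracket_top 0.69 [ 0.5777 -0.1385  0.064 ]
top tip bracket_top 0.57 [0.4542 0.3885 0.0024]
carriage 0.09400896853112761
carriage 0.08840020938185589
```

View pics/w9.png

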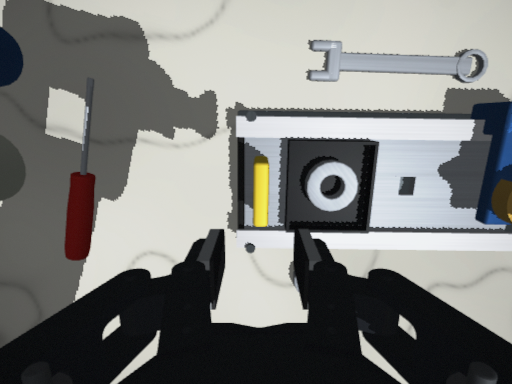

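The tray is out, with the handle (about (261,190)) still centred under the jaws that pulled it to the stop. The bearing is near the tray centre at (332,186), and the knob is still at z=0.123. Handing in.

```bash
python3 -c "
from h import *
st();print(manip.job_done())"
```

```text
t 14.55 pos [0.5166 0.1001 0.351 ] F [-0.8  0.9  0.1] M [ 0.03  0.03 -0.07] g 0.422
R [[0.962, 0.271, -0.002], [0.271, -0.962, -0.0], [-0.002, -0.001, -1.0]] q [ 0.05  -0.146  1.896 -0.     1.394  1.346]
the job is handed in; nothing more can be done
None
```

I parked the plunger, slid the tray out to its stop and handed the job in at 14.6 s. No verdict was reported.

- **Parking the plunger:** I lifted the knob about 18–20 mm and turned it clockwise to about 1.11 rad. The close-up showed the pin just past the notch, so I turned back to about 1.02 rad and lowered it gently. It seated at about 12 mm lift. The highest wrist force while it was held was about 12 N. The cross pin's contact force is not measured directly.
- **Sliding the tray:** I pulled the handle until the force built up to about 15 N against the stop, after about 91.5 mm of travel. I then let go and retreated clear of everything.

Last checks:
- **Plunger:** the knob top is at 0.123 m, which means a lift of about 11.5 mm, so it is still parked.
- **Bearing:** it lies about 2 mm from the tray centre.
- **Robot:** there is no contact force on the gripper.
- **Carriage:** the two cameras disagree a little, reading 94 mm (wrist) and 88 mm (top) for the 90 mm stop. Both are within network error. The arm's travel and the force rise point to the stop.
- **Other things on the bench:** the wrench and screwdriver look undisturbed in the last picture. I did not measure any of the others again. The arm never felt contact with anything other than the knob and the handle.

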